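# Build the next bay of the can wall

## Robot

A 6-joint arm with a two-finger parallel gripper is mounted at the origin on the work surface. World frame = base frame: x ahead of the robot, y to its left, z up, the work surface at z = 0. Lengths are in m, angles in rad, forces in N, time in s.
With the tool pointing down it reaches from about 0.3 to 0.85 m from the base axis. Payload 4.2 kg.
Tool frame: the origin (TCP) lies midway between the tips of the shut fingers; the grasp point (between the pads) lies 19 mm behind it; z points along the fingers, y is the line along which they close (so a half turn about z gives the same grasp; the last joint's range is limited). The gripper opens to 91 mm and grips with 3 to 60 N. Pads are 32 mm wide; open, the fingers measure 118 mm over their backs; the gripper's body (76 mm by 178 mm) begins 60 mm behind the grasp point.
Start: joints at [1.306, 0.32, 1.565, -0, 1.257, -0.02], TCP at [0.139, 0.558, 0.214] pointing down, gripper open.
Joint ranges: [-3.11, 3.11], [-0.84, 2.01], [0.21, 2.61], [-1.34, 4.49], [0.05, 2.63], [-2.56, 2.56]. Speed limits (rad/s): [2.57, 2.57, 3.14, 3.14, 3.14, 3.14].

## Interface

Orientations are given as a unit quaternion [w, x, y, z].
In Python, from workcell import bot gives the robot as it stands.
- The arm moves only by the tool jog_arm, never from a script. Its argument "increments" is a list of rows, each an object of numbers: "dx", "dy", "dz": the shift along the tool's x, y, z in units of 25 mm (1.0 is 25 mm); "yaw": the turn about the tool's z in units of 5 degrees (1.0 is 5 degrees). In form: [{"dx": .., "dy": .., "dz": .., "yaw": ..}, ...]. A call has 1 to 12 rows; each row is the pose to reach, as a shift and turn from the pose commanded when the call began, along the tool's axes at that moment; what a row does not reach only later rows make up. A row lasts 1/12 s, in which the tool goes at most 41.7 mm and 7.16 degrees, less where a joint would pass 70% of its speed; a pose out of reach is approached as far as the arm can. A call with a gripper value outside its range is refused whole. "hand" is the closure, from 0 (fully open) to 1 (shut), set as the call begins (left out, the last holds). The fingers move at their own pace and stop on an object; "newtons" is the grip in N (left out, the last holds). Time passes only in rows, so rows that repeat a pose let the fingers close. It gives the time, the measured TCP pose, the force, the opening and the grip force at its end, in the units of the state.
- bot.read_state(): the state, without advancing time (a new reading comes with each control period).
- bot.camera(name): name is "scene" or "top" or "wrist"; returns a dict with "pixels" (400x640x3 uint8, red, green, blue), "depth" (400x640 float32, m along the optical axis (not along the pixel's ray), 0 where there is no reading), "fovy" (degrees; the focal length in pixels is half the picture's height over the tangent of half this angle, whatever the lens; pixels are square), "cx", "cy" (the principal point, pixels), "extrinsics" (4x4, takes a point from camera to world coordinates); the wrist camera has in their place "T_tool_cam" (4x4, takes a point from camera to tool coordinates, whose origin is the TCP and whose axes are the flange's). Camera axes: x right, y up, looking along -z (the intrinsics and any distortion apply to the point x, -y, -z); pixel columns grow to the right and rows downward; lengths in m; the calibration is good to about 2 mm. A picture is of the moment at which its call begins: read the wrist's pose just before it.
- bot.sign_off(): hands the job in; it is judged then, once.
Trained networks look in a picture, given as the dict that the camera call returned (one of the last four; its "shot" number tells which), for a name from the list of things; names that differ only in an ending like _2 or _b are one class to them, and where a whole thing is asked for, a point or a joint stands for the part that bears it (a point fixed in the world has none). Each returns a list of dicts, best first, with "confidence" (0 to 1); they miss things now and then, are a little off and sometimes report something else, mostly with a low value. They report only what shows in the picture. A call takes as long as a camera call. They do not tell look-alikes from the thing itself.
- bot.spot_in(picture, query): "location" ([column, row] in pixels, amid what is visible of it).
- bot.silhouettes(picture, query): "mask" (400x640 bool, what is visible of it) and "location" ([column, row] in pixels, amid what is visible of it).
The state is a dict: "time_s": time; "joints": joint angles; "joint_vel": joint speeds; "tau": joint torques, N m; "position": TCP position; "tool_rot": TCP orientation; "contact_force": force on the tool from outside, world axes, zero at the start; "moment": the same for the moment, N m; "gripper_width": opening from 0.0 (shut) to 1.0 (fully open); "grip_force": force on a finger pad.
Only numpy, scipy, OpenCV 4.12 (cv2) and the standard library are available. Lean on these libraries where they do the work, as an engineer would, in place of code of your own. Each camera call takes 0.05 s, during which the arm holds its last target. There are 200 camera calls.

## Task

Build this bay of the can wall on the plywood panel: stand the green can midway in the gap between the glued black and white cans, stand the blue can behind it (on the side away from the robot) on the dark round spot, and lay the brown deck board flat along the row, centred on the tops of the black, green and white cans. Then stand the red can on the deck board directly above the black can and the yellow can on it directly above the white can, all upright. Leave the tape roll and the tall spare can where they are.

Things in the scene. Friction and masses are not known exactly. Their poses are not given: they have to be found in the camera images.
- red_can: Red food can standing upright, a solid cylinder 54 mm in diameter and 60 mm high, about 0.16 kg, with a red label (one cream band) and a flat red overcap filling its top. Loose. Origin at the centre of its underside, z up along its axis.
- green_can: Green food can standing upright, a solid cylinder 54 mm in diameter and 60 mm high, about 0.16 kg, with a green label (one cream band) and a flat green overcap filling its top. Loose. Origin at the centre of its underside, z up along its axis.
- blue_can: Blue food can standing upright, a solid cylinder 54 mm in diameter and 60 mm high, about 0.16 kg, with a blue label (one cream band) and a flat blue overcap filling its top. Loose. Origin at the centre of its underside, z up along its axis.
- yellow_can: Yellow food can standing upright, a solid cylinder 54 mm in diameter and 60 mm high, about 0.16 kg, with a yellow label (one cream band) and a flat yellow overcap filling its top. Loose. Origin at the centre of its underside, z up along its axis.
- deck_board: Reddish-brown fibreboard strip lying flat on the table, 210 x 60 x 12 mm, about 0.11 kg, loose. Origin at the centre of its underside; x along its 210 mm length, y across its 60 mm width, z up. It can be gripped across the 60 mm width.
- base_panel: Fixed plywood panel, 8 mm thick. Origin on its underside, below the middle of the gap between the glued cans; x away from the robot (yaw up to 0.3 rad), y along the row to the left. Spans x -60 to 150, y -125 to 125 mm. Flush dark round spot, 70 mm across, centred at x 85, y 0 mm. Wooden batten along the far edge (x 134 to 150 mm), 12 mm above the panel's top.
- black_can: Black food can glued upright on the panel at one end of the gap, 54 mm in diameter, 60 mm high, black label and flat black overcap. Fixed. Origin at the centre of its underside, 8 mm above the table; its top is at 68 mm. It stands 75 mm from the panel's origin along the panel's y axis, to the left or right: black and white may be either way round.
- white_can: White food can glued upright on the panel at one end of the gap, 54 mm in diameter, 60 mm high, white label and flat white overcap. Fixed. Origin at the centre of its underside, 8 mm above the table; its top is at 68 mm. It stands 75 mm from the panel's origin along the panel's y axis, to the left or right: black and white may be either way round.
- tape_roll: Bystander: tan ring of tape lying flat, 90 mm across and 24 mm high, beyond the work. Loose. Origin at the centre of its underside.
- spare_can: Bystander: taller olive can with a cream band and a bare steel top, 66 mm in diameter and 100 mm high, beyond the work. Loose. Origin at the centre of its underside.
Mind the look-alikes: they are no part of the job. Leave any pink look-alike of the green_can alone. There is more than one size of the deck_board; the one meant has the size given above.

How it is judged:
At the end, for the whole second after the job is handed in: Green within 14 mm of the gap's middle; blue within 14 mm of the spot's centre (each way); board flat on the three cans, within 15 mm and 0.12 rad; red over black, yellow over white on the board, within 14 mm; cans upright within 0.08 rad; all released, at rest (horizontal distance between green_can and base_panel below 0.014 m and height (world z) of green_can between 0.004 and 0.013 m and x of blue_can in the frame of base_panel between 0.071 and 0.099 m and y of blue_can in the frame of base_panel between -0.014 and 0.014 m and height (world z) of blue_can between 0.004 and 0.013 m and horizontal distance between deck_board and base_panel below 0.015 m and height (world z) of deck_board between 0.063 and 0.073 m and angle between the x axis of deck_board and the y axis of base_panel, either way round below 0.12 rad and angle between deck_board's own x axis and vertical between 1.511 and 1.631 rad and angle between deck_board's own y axis and vertical between 1.511 and 1.631 rad and horizontal distance between red_can and black_can below 0.014 m and height (world z) of red_can between 0.074 and 0.086 m and horizontal distance between yellow_can and white_can below 0.014 m and height (world z) of yellow_can between 0.074 and 0.086 m and angle between each of red_can, green_can, blue_can, yellow_can's own z axis and vertical below 0.08 rad and linear speed of each of red_can, green_can, blue_can, yellow_can, deck_board below 0.02 m/s and angular speed of each of red_can, green_can, blue_can, yellow_can, deck_board below 0.2 rad/s and contact force between the fingers and red_can below 0.1 N and contact force between the fingers and green_can below 0.1 N and contact force between the fingers and blue_can below 0.1 N and contact force between the fingers and yellow_can below 0.1 N and contact force between the fingers and deck_board below 0.1 N); the robot touches nothing.
It fails at once if the tape roll is moved more than 25 mm (distance of tape_roll from where it was at the start of the episode above 0.025 m).
It fails at once if the spare can is moved more than 25 mm (distance of spare_can from where it was at the start of the episode above 0.025 m).
It also fails if it takes over 106 s, if anything falls off the work surface, if the arm or the gripper's body presses on something with over 40 N, if the wrist force passes 120 N, or if a joint passes its speed limit or range.

## Working session

There is one attempt and no reset: what is moved stays moved. The work goes in short steps, Python scripts to look and compute and a tool call to move; the robot and the scene stay as the last step left them, time stands still between calls to the robot, and variables do not carry over. Pictures are saved under pics/ and viewed, at most 14 in all, crops included, and the job is handed in when it is done.

Besides the shell and the picture viewer there is one more tool, called after ">>>" as name(argument=value, ...), one argument or row to a line, values as JSON. jog_arm: Moves the arm, as the interface text tells. Its arguments: {"type":"object","properties":{"increments":{"type":"array"},"hand":{"type":"number"},"newtons":{"type":"number"}},"required":["increments"]}

```bash
mkdir -p pics
cat > h.py <<'E'
import numpy as np, cv2
from workcell import bot
def cloud(p):
    h,w=p["depth"].shape; f=h/2/np.tan(np.radians(p["fovy"])/2)
    v,u=np.mgrid[:h,:w]; d=p["depth"]
    P=np.stack([(u-p["cx"])/f*d,-(v-p["cy"])/f*d,-d,np.ones_like(d)],-1)
    T=p["extrinsics"] if "extrinsics" in p else p["T_tool_cam"]
    return (P@np.array(T).T)[...,:3]
def save(p,n): cv2.imwrite("pics/"+n,cv2.cvtColor(p["pixels"],cv2.COLOR_RGB2BGR))
E
python3 - <<'E'
from h import *
for n in("top","scene"):
    p=bot.camera(n); save(p,n+"0.png"); print({k:v for k,v in p.items() if k not in("pixels","depth")})
    C=cloud(p)
    for q in "red_can green_can blue_can yellow_can deck_board base_panel black_can white_can tape_roll spare_can".split():
        for r in bot.silhouettes(p,q):
            m=r["mask"]&(p["depth"]>0)
            if m.sum()<10: continue
            X=C[m]; zt=np.percentile(X[:,2],95); t=X[X[:,2]>zt-.008]
            print(n,q,round(r["confidence"],2),np.round(r["location"]),m.sum(),"top",np.round(zt,3),"mid",np.round((t.min(0)+t.max(0))/2,3)[:2],"mean",np.round(t.mean(0),3)[:2])
print(bot.read_state())
E
```

```text
{'fovy': 48.084035890037505, 'cx': 325.6658405805511, 'cy': 195.3741364785655, 'extrinsics': array([[ 0.01319411,  0.98084864, -0.1943241 ,  0.33873421],
       [-0.99987083,  0.01115825, -0.01156754, -0.10959657],
       [-0.00917769,  0.19445162,  0.98086917,  1.40155983],
       [ 0.        ,  0.        ,  0.        ,  1.        ]]), 'shot': 1}
top red_can 0.52 [373. 251.] 278 top 0.065 mid [ 0.445 -0.247] mean [ 0.444 -0.247]
top green_can 0.61 [340. 220.] 296 top 0.066 mid [ 0.529 -0.134] mean [ 0.529 -0.134]
top green_can 0.53 [317. 187.] 273 top 0.065 mid [ 0.633 -0.065] mean [ 0.633 -0.065]
top blue_can 0.73 [312. 247.] 275 top 0.066 mid [ 0.452 -0.057] mean [ 0.451 -0.058]
top yellow_can 0.51 [363. 191.] 313 top 0.065 mid [ 0.631 -0.206] mean [ 0.63  -0.206]
top yellow_can 0.26 [232. 208.] 4556 top 0.02 mid [0.554 0.205] mean [0.598 0.206]
top deck_board 0.62 [460. 215.] 607 top 0.013 mid [ 0.557 -0.523] mean [ 0.557 -0.521]
top deck_board 0.57 [417. 235.] 1329 top 0.017 mid [ 0.487 -0.376] mean [ 0.486 -0.376]
top base_panel 0.6 [234. 207.] 4598 top 0.02 mid [0.554 0.205] m
[... 1853 characters left out ...]
: array([ 1.30601532e+00,  3.19591570e-01,  1.56454057e+00,  2.42388958e-05,
        1.25739560e+00, -2.00122660e-02]), 'joint_vel': array([-5.78660453e-04,  6.52069053e-05, -7.38480494e-04,  3.56445531e-04,
       -4.38379287e-04, -9.23787278e-04]), 'tau': array([-1.28085849e-03, -4.12368071e+01, -2.32229197e+01,  7.27512105e-02,
        3.78599914e-02, -1.24254271e-05]), 'position': array([0.1393387 , 0.5578587 , 0.21396501]), 'tool_rot': array([-6.80664553e-06,  1.22082798e-01,  9.92519919e-01,  3.37628487e-05]), 'contact_force': array([-0.30276792,  0.29953573,  0.77413242]), 'moment': array([-0.00058985, -0.04518286, -0.00127137]), 'grip_force': 0.0, 'gripper_width': 1.0003858666555334}
```

Run:
```python
from h import *
p=bot.camera("top"); C=cloud(p)
m=[r["mask"]&(p["depth"]>0) for r in bot.silhouettes(p,"deck_board")]
for k in m:
    X=C[k]; X=X[abs(X[:,2]-np.median(X[:,2]))<.006]
    print(cv2.minAreaRect((X[:,:2]*1000).astype(np.float32)), np.median(X[:,2]))
for u,v in((340,220),(317,187)): print(p["pixels"][v-2:v+3,u-2:u+3].mean((0,1)))
b=cv2.cvtColor(p["pixels"],cv2.COLOR_RGB2BGR)[110:290,160:490]
cv2.imwrite("pics/topcrop.png",cv2.resize(b,(792,432),interpolation=cv2.INTER_CUBIC))
r=[C[a:b,c:d][(C[a:b,c:d,2]>.07)] for a,b,c,d in((215,245,240,270),(215,245,190,220))]
for x in r: print(cv2.minEnclosingCircle((x[:,:2]*1000).astype(np.float32)),x.mean(0))
```

```text
((487.4757080078125, -374.6222229003906), (64.0489730834961, 209.53292846679688), 86.31640625) 0.01256940984271826
((557.7921142578125, -521.7745971679688), (140.2481231689453, 42.22677230834961), 0.41824719309806824) 0.008737690553094257
[255.   190.52 214.2 ]
[ 86.44 182.2   90.4 ]
((434.63250732421875, 17.39837646484375), 159.13589477539062) [0.5065636  0.11570301 0.11793347]
((426.08099365234375, 95.0013198852539), 222.46304321289062) [0.49562013 0.26279134 0.12252917]
```

View pics/topcrop.png

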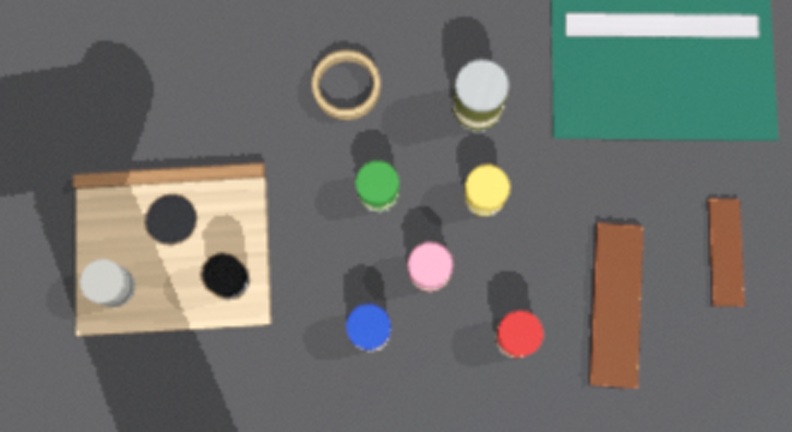

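View pics/scene0.png

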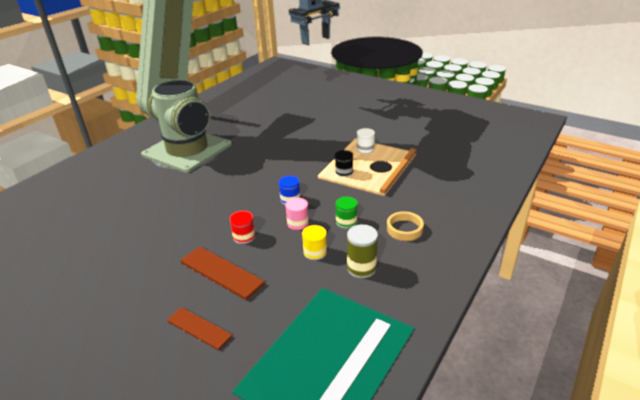

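Candidates. Green: the green can at (317,187) versus the pink look-alike at (340,220); the true one is (317,187). Board: (417,235), measured 210 x 64 mm, versus the short one at (460,215), 140 x 42 mm; the true one is (417,235). White is on the left of the gap at (204,229), black on the right at (255,228), and the spot is behind the gap. First I'll move over the panel and look closely with the wrist camera.

>>> jog_arm(
  increments=[
    {"dx": -16.3, "dy": -10.7, "dz": -3.4, "yaw": 14.4},
    {"dx": -16.3, "dy": -10.7, "dz": -3.4, "yaw": 14.4},
    {"dx": -16.3, "dy": -10.7, "dz": -3.4, "yaw": 14.4},
    {"dx": -16.3, "dy": -10.7, "dz": -3.4, "yaw": 14.4},
    {"dx": -16.3, "dy": -10.7, "dz": -3.4, "yaw": 14.4},
    {"dx": -16.3, "dy": -10.7, "dz": -3.4, "yaw": 14.4},
    {"dx": -16.3, "dy": -10.7, "dz": -3.4, "yaw": 14.4},
    {"dx": -16.3, "dy": -10.7, "dz": -3.4, "yaw": 14.4},
    {"dx": -16.3, "dy": -10.7, "dz": -3.4, "yaw": 14.4},
    {"dx": -16.3, "dy": -10.7, "dz": -3.4, "yaw": 14.4},
    {"dx": -16.3, "dy": -10.7, "dz": -3.4, "yaw": 14.4},
    {"dx": -16.3, "dy": -10.7, "dz": -3.4, "yaw": 14.4},
  ],
  hand=0,
  newtons=20,
)

```text
time_s: 2.2
position: [0.4713, 0.1974, 0.2997]
tool_rot: [0.0, 0.683, 0.731, 0.0]
contact_force: [-0.5, 0.7, 0.0]
gripper_width: 0.998
grip_force: 0.0
```

```bash
cat >> h.py <<'E'
from scipy.spatial.transform import Rotation as R
def pose():
    s=bot.read_state(); w,x,y,z=s["tool_rot"]; return s,R.from_quat([x,y,z,w]).as_matrix(),s["position"]
def wrist():
    s,M,t=pose(); p=bot.camera("wrist"); return p,cloud(p)@M.T+t
def ang(M): return np.degrees(np.arctan2(M[1,1],M[0,1]))
def units(x,y,z,a):
    s,M,t=pose(); d=M.T@(np.array([x,y,z])-t)/.025
    print("dx %.2f dy %.2f dz %.2f yaw %.2f"%(*d,-((a-ang(M)+180)%360-180)/5))
def top(p,C,q,zt=None):
    "centre of the top disc (minEnclosingCircle of the mask's highest points)"
    for r in bot.silhouettes(p,q):
        m=cv2.erode(r["mask"].astype(np.uint8),np.ones((3,3)))>0
        X=C[m&(p["depth"]>0)]
        if len(X)<20: continue
        z=np.percentile(X[:,2],90); X=X[abs(X[:,2]-z)<.006]
        (c,rad)=cv2.minEnclosingCircle((X[:,:2]*1000).astype(np.float32))
        print(q,round(r["confidence"],2),np.round(r["location"]),"z %.4f"%z,"circ",np.round(c,1),"r %.1f"%rad,"mean",np.round(X.mean(0)*1000,1)[:2],len(X),"rgb",p["pixels"][m].mean(0).round())
E
python3 - <<'E'
from h import *
s,M,t=pose(); print(s["time_s"],t,ang(M),M.round(3))
p,C=wrist(); save(p,"w1.png"); print(p["T_tool_cam"])
for q in("black_can","white_can"): top(p,C,q)
b=p["pixels"].astype(int).max(2); 
m=(b<70)&(abs(C[...,2]-.008)<.008)&(abs(C[...,0]-.593)<.06)&(abs(C[...,1]-.205)<.06)
print("spot",m.sum(),C[m].mean(0),cv2.minEnclosingCircle((C[m][:,:2]*1000).astype(np.float32)))
E
```

```text
2.2 [0.4713192  0.1974215  0.29965805] 3.896052919828082 [[-0.068  0.998  0.001]
 [ 0.998  0.068  0.   ]
 [ 0.     0.001 -1.   ]]
[[ 2.68127721e-04  9.64039288e-01  2.65759626e-01  7.45592525e-02]
 [ 9.99999963e-01 -2.49266923e-04 -1.04698387e-04  1.11452798e-04]
 [-3.46882737e-05  2.65759645e-01 -9.64039320e-01 -1.70730783e-01]
 [ 0.00000000e+00  0.00000000e+00  0.00000000e+00  1.00000000e+00]]
black_can 0.75 [350. 223.] z 0.0689 circ [513.2 126.3] r 26.5 mean [513.  127.2] 1277 rgb [28. 28. 27.]
white_can 0.67 [354. 102.] z 0.0688 circ [501.5 275.9] r 25.8 mean [501.8 275.6] 1543 rgb [254. 254. 253.]
spot 1766 [0.59290593 0.20664712 0.00829018] ((593.1646728515625, 206.1146240234375), 33.33595275878906)
```

View pics/w1.png

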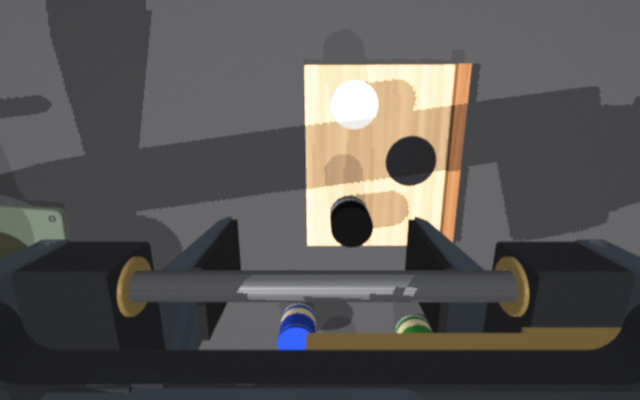

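The wrist view shows white at (354,104), black at (351,222) and the spot at (411,160). That puts the gap's middle at (0.507, 0.201) with the panel yawed about 4.4°. The overhead camera agrees to about 1.5 mm. Next I'll pick the green can.

>>> jog_arm(
  increments=[
    {"dx": -10.9, "dy": 5.75, "dz": 6.8, "yaw": -0.1},
    {"dx": -10.9, "dy": 5.75, "dz": 6.8, "yaw": -0.1},
    {"dx": -10.9, "dy": 5.75, "dz": 6.8, "yaw": -0.1},
    {"dx": -10.9, "dy": 5.75, "dz": 6.8, "yaw": -0.1},
    {"dx": -10.9, "dy": 5.75, "dz": 6.8, "yaw": -0.1},
    {"dx": -10.9, "dy": 5.75, "dz": 6.8, "yaw": -0.1},
    {"dx": -10.9, "dy": 5.75, "dz": 6.8, "yaw": -0.1},
    {"dx": -10.9, "dy": 5.75, "dz": 6.8, "yaw": -0.1},
    {"dx": -10.9, "dy": 5.75, "dz": 6.8, "yaw": -0.1},
    {"dx": -10.9, "dy": 5.75, "dz": 6.8, "yaw": -0.1},
  ],
)

```text
time_s: 3.18
position: [0.6319, -0.0635, 0.1257]
tool_rot: [-0.002, 0.68, 0.733, -0.001]
contact_force: [-1.3, 0.5, 0.2]
gripper_width: 1.0
grip_force: 0.0
```

Run:
```python
from h import *
units(.633,-.065,.016,4.45)
p,C=wrist(); save(p,"w2.png")
for q in("green_can",): top(p,C,q)
```

```text
dx -0.07 dy 0.06 dz 4.39 yaw -0.02
green_can 0.84 [180. 248.] z 0.0600 circ [ 515.  -114.7] r 6.2 mean [ 515.3 -113.8] 31 rgb [246. 199. 208.]
```

View pics/w2.png

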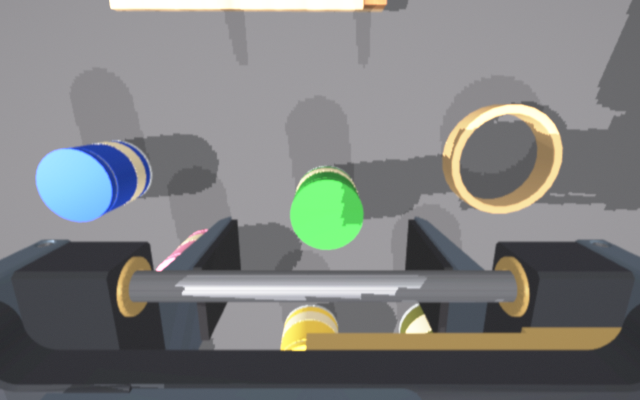

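The close crop shows the true green can at (327,208), centred between the fingers; pink is off to the left at (185,245). Descending and gripping.

>>> jog_arm(
  increments=[
    {"dx": 0, "dy": 0.05, "dz": 1.6},
    {"dx": 0, "dy": 0.05, "dz": 3.2},
    {"dx": 0, "dy": 0.05, "dz": 4.4},
    {"dx": 0, "dy": 0.05, "dz": 4.4},
    {"dx": 0, "dy": 0.05, "dz": 4.4},
  ],
)

```text
invalid input
```

>>> jog_arm(
  increments=[
    {"dz": 0},
    {"dz": 0},
    {"dz": 0},
    {"dz": 0},
    {"dz": 0},
    {"dz": 0},
  ],
  hand=1,
  newtons=20,
)

```text
invalid input
```

>>> jog_arm(
  increments=[
    {"dz": -1.5},
    {"dz": -3},
    {"dz": -4.5},
    {"dz": -5},
    {"dz": -5},
  ],
)

```text
invalid input
```

Run:
```python
from h import *
units(.5075,.201,.145,4.45)
```

```text
dx 10.83 dy -4.13 dz -0.63 yaw 0.01
```

>>> jog_arm(
  increments=[
    {"dx": 0, "dy": 0.05, "dz": 1.6, "yaw": 0},
    {"dx": 0, "dy": 0.05, "dz": 3.2, "yaw": 0},
    {"dx": 0, "dy": 0.05, "dz": 4.4, "yaw": 0},
    {"dx": 0, "dy": 0.05, "dz": 4.4, "yaw": 0},
    {"dx": 0, "dy": 0.05, "dz": 4.4, "yaw": 0},
  ],
)

```text
time_s: 3.7
position: [0.6326, -0.0601, 0.0194]
tool_rot: [-0.001, 0.678, 0.735, -0.0]
contact_force: [1.1, 0.5, 0.7]
gripper_width: 1.001
grip_force: 0.0
```

>>> jog_arm(
  increments=[
    {"dx": 0, "dy": 0, "dz": 0, "yaw": 0},
    {"dx": 0, "dy": 0, "dz": 0, "yaw": 0},
    {"dx": 0, "dy": 0, "dz": 0, "yaw": 0},
    {"dx": 0, "dy": 0, "dz": 0, "yaw": 0},
    {"dx": 0, "dy": 0, "dz": 0, "yaw": 0},
    {"dx": 0, "dy": 0, "dz": 0, "yaw": 0},
  ],
  hand=1,
  newtons=20,
)

```text
time_s: 4.2
position: [0.6338, -0.0623, 0.0196]
tool_rot: [0.0, 0.679, 0.734, 0.0]
contact_force: [0.6, 0.0, 0.6]
gripper_width: 0.589
grip_force: 0.5
```

>>> jog_arm(
  increments=[
    {"dx": 0, "dy": 0, "dz": -1.5, "yaw": 0},
    {"dx": 0, "dy": 0, "dz": -3, "yaw": 0},
    {"dx": 0, "dy": 0, "dz": -4.5, "yaw": 0},
    {"dx": 0, "dy": 0, "dz": -5, "yaw": 0},
    {"dx": 0, "dy": 0, "dz": -5, "yaw": 0},
  ],
)

```text
time_s: 4.62
position: [0.6359, -0.0626, 0.1485]
tool_rot: [0.004, 0.679, 0.734, 0.003]
contact_force: [0.3, 0.2, -1.2]
gripper_width: 0.586
grip_force: 20.0
```

Run:
```python
from h import *
units(.5075,.201,.145,4.45)
```

```text
dx 10.91 dy -4.30 dz 0.09 yaw 0.00
```

>>> jog_arm(
  increments=[
    {"dx": 10.95, "dy": -4.3, "dz": 0, "yaw": 0},
    {"dx": 10.95, "dy": -4.3, "dz": 0, "yaw": 0},
    {"dx": 10.95, "dy": -4.3, "dz": 0, "yaw": 0},
    {"dx": 10.95, "dy": -4.3, "dz": 0, "yaw": 0},
    {"dx": 10.95, "dy": -4.3, "dz": 0, "yaw": 0},
    {"dx": 10.95, "dy": -4.3, "dz": 0, "yaw": 0},
    {"dx": 10.95, "dy": -4.3, "dz": 0, "yaw": 0},
    {"dx": 10.95, "dy": -4.3, "dz": 0, "yaw": 0},
    {"dx": 10.95, "dy": -4.3, "dz": 0, "yaw": 0},
    {"dx": 10.95, "dy": -4.3, "dz": 0, "yaw": 0},
  ],
)

```text
time_s: 5.45
position: [0.5043, 0.2019, 0.1426]
tool_rot: [-0.0, 0.679, 0.735, -0.001]
contact_force: [-0.4, 0.3, -1.7]
gripper_width: 0.588
grip_force: 20.0
```

Run:
```python
from h import *
units(.5075,.2025,.0285,4.45)
p=bot.camera("top"); C=cloud(p); save(p,"t3.png")
c=p["pixels"].astype(int); X=C[...,:]
m=(c[...,1]>c[...,0]+40)&(c[...,1]>c[...,2]+40)&(X[...,2]>.1)&(X[...,2]<.25)
print(m.sum(), X[m].mean(0) if m.sum() else 0)
p,C=wrist(); save(p,"w3.png")
```

```text
dx 0.02 dy 0.14 dz 4.56 yaw 0.02
73 [0.50632975 0.17961351 0.17989007]
```

View pics/w3.png

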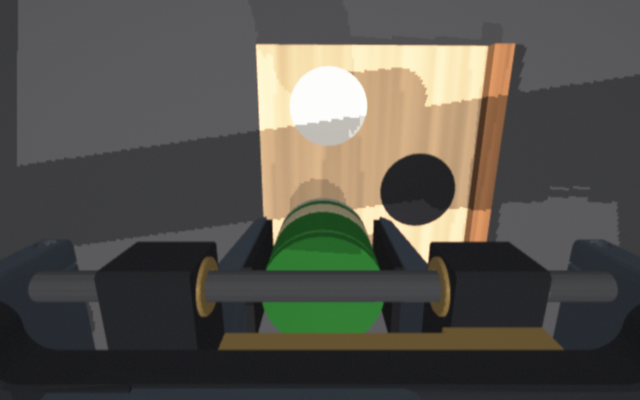

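The wrist view shows the green can held upright at (322,280), with white at (328,105) and the spot at (418,189). I'll lower it into the gap and release.

>>> jog_arm(
  increments=[
    {"dx": 0, "dy": 0.12, "dz": 1.4, "yaw": 0},
    {"dx": 0, "dy": 0.12, "dz": 2.8, "yaw": 0},
    {"dx": 0, "dy": 0.12, "dz": 4, "yaw": 0},
    {"dx": 0, "dy": 0.12, "dz": 4.35, "yaw": 0},
    {"dx": 0, "dy": 0.12, "dz": 4.55, "yaw": 0},
    {"dx": 0, "dy": 0.12, "dz": 4.55, "yaw": 0},
    {"dx": 0, "dy": 0.12, "dz": 4.55, "yaw": 0},
  ],
)

```text
time_s: 6.13
position: [0.5094, 0.2026, 0.0315]
tool_rot: [0.001, 0.679, 0.734, 0.001]
contact_force: [0.1, -0.5, -0.5]
gripper_width: 0.588
grip_force: 20.0
```

>>> jog_arm(
  increments=[
    {"dx": 0, "dy": 0, "dz": 0, "yaw": 0},
    {"dx": 0, "dy": 0, "dz": 0, "yaw": 0},
    {"dx": 0, "dy": 0, "dz": 0, "yaw": 0},
    {"dx": 0, "dy": 0, "dz": -1.2, "yaw": 0},
    {"dx": 0, "dy": 0, "dz": -2.6, "yaw": 0},
    {"dx": 0, "dy": 0, "dz": -4, "yaw": 0},
    {"dx": 0, "dy": 0, "dz": -5, "yaw": 0},
    {"dx": 0, "dy": 0, "dz": -5, "yaw": 0},
  ],
  hand=0,
)

```text
time_s: 6.8
position: [0.5114, 0.2041, 0.162]
tool_rot: [0.003, 0.679, 0.734, 0.006]
contact_force: [0.7, -0.3, 0.0]
gripper_width: 0.995
grip_force: 0.0
```

```bash
cat >> h.py <<'E'
COL=dict(green=lambda r,g,b:(g>r+40)&(g>b+40),blue=lambda r,g,b:(b>r+60)&(b>g+40),red=lambda r,g,b:(r>g+110)&(r>b+110)&(g<90),yellow=lambda r,g,b:(r>b+70)&(g>b+60)&(g>.75*r))
def ctop(p,C,col,lo=.05,hi=.16):
    r,g,b=np.moveaxis(p["pixels"].astype(int),2,0)
    m=COL[col](r,g,b)&(p["depth"]>0)&(C[...,2]>lo)&(C[...,2]<hi)
    n,l,st,_=cv2.connectedComponentsWithStats(m.astype(np.uint8))
    for i in range(1,n):
        if st[i,4]<60: continue
        X=C[l==i]; z=np.percentile(X[:,2],85); X=X[abs(X[:,2]-z)<.006]
        c,rad=cv2.minEnclosingCircle((X[:,:2]*1000).astype(np.float32))
        print(col,"z %.3f"%z,"circ",np.round(c,1),"r %.1f"%rad,"mean",np.round(X.mean(0)*1000,1)[:2],len(X))
E
python3 - <<'E'
from h import *
p=bot.camera("top"); C=cloud(p)
for c in COL: ctop(p,C,c)
units(.4515,-.0575,.13,4.45); print(pose()[2])
E
```

```text
green z 0.071 circ [509.8 196.9] r 26.3 mean [509.  194.1] 177
blue z 0.063 circ [451.  -57.6] r 26.7 mean [450.4 -57.1] 224
red z 0.063 circ [ 445.1 -246.2] r 27.0 mean [ 445.1 -247.4] 231
yellow z 0.063 circ [ 630.4 -206.8] r 27.6 mean [ 629.9 -206.6] 207
dx -10.23 dy -3.15 dz 1.12 yaw 0.01
[0.50988133 0.2034241  0.15913141]
```

>>> jog_arm(
  increments=[
    {"dx": -10.25, "dy": -3.15, "dz": 0, "yaw": 0},
    {"dx": -10.25, "dy": -3.15, "dz": 0, "yaw": 0},
    {"dx": -10.25, "dy": -3.15, "dz": 0, "yaw": 0},
    {"dx": -10.25, "dy": -3.15, "dz": 0, "yaw": 0},
    {"dx": -10.25, "dy": -3.15, "dz": 1, "yaw": 0},
    {"dx": -10.25, "dy": -3.15, "dz": 1, "yaw": 0},
    {"dx": -10.25, "dy": -3.15, "dz": 1, "yaw": 0},
    {"dx": -10.25, "dy": -3.15, "dz": 1, "yaw": 0},
    {"dx": -10.25, "dy": -3.15, "dz": 1, "yaw": 0},
    {"dx": -10.25, "dy": -3.15, "dz": 1, "yaw": 0},
  ],
)

```text
time_s: 7.68
position: [0.4493, -0.0585, 0.1299]
tool_rot: [-0.0, 0.679, 0.734, 0.0]
contact_force: [-0.3, -0.1, -0.3]
gripper_width: 1.002
grip_force: 0.0
```

Run:
```python
from h import *
p=bot.camera("top"); C=cloud(p); ctop(p,C,"green")
for q in("black_can","white_can"): top(p,C,q)
units(.4515,-.0575,.018,4.45)
p,C=wrist(); ctop(p,C,"blue")
```

```text
green z 0.071 circ [509.1 197.9] r 26.5 mean [509. 197.] 203
black_can 0.83 [251. 226.] z 0.0723 circ [512.5 122.6] r 25.2 mean [513.1 123.8] 168 rgb [28. 28. 27.]
black_can 0.53 [374. 252.] z 0.0642 circ [ 443.4 -245.6] r 24.4 mean [ 442.9 -245.3] 161 rgb [235.  79.  77.]
white_can 0.7 [203. 229.] z 0.0722 circ [502.4 274.2] r 26.2 mean [502.6 274.2] 194 rgb [238. 238. 237.]
dx 0.01 dy 0.07 dz 4.49 yaw 0.03
blue z 0.061 circ [450.8 -58.8] r 27.1 mean [450.7 -57.8] 3935
```

>>> jog_arm(
  increments=[
    {"dx": 0, "dy": 0.05, "dz": 1.6, "yaw": 0},
    {"dx": 0, "dy": 0.05, "dz": 3.2, "yaw": 0},
    {"dx": 0, "dy": 0.05, "dz": 4.5, "yaw": 0},
    {"dx": 0, "dy": 0.05, "dz": 4.5, "yaw": 0},
    {"dx": 0, "dy": 0.05, "dz": 4.5, "yaw": 0},
  ],
)

```text
time_s: 8.3
position: [0.4499, -0.0582, 0.017]
tool_rot: [-0.001, 0.679, 0.735, -0.001]
contact_force: [-0.3, 0.5, 0.1]
gripper_width: 0.997
grip_force: 0.0
```

>>> jog_arm(
  increments=[
    {"dx": 0, "dy": 0, "dz": 0, "yaw": 0},
    {"dx": 0, "dy": 0, "dz": 0, "yaw": 0},
    {"dx": 0, "dy": 0, "dz": 0, "yaw": 0},
    {"dx": 0, "dy": 0, "dz": 0, "yaw": 0},
    {"dx": 0, "dy": 0, "dz": 0, "yaw": 0},
    {"dx": 0, "dy": 0, "dz": 0, "yaw": 0},
    {"dx": 0, "dy": 0, "dz": 0, "yaw": 0},
  ],
  hand=1,
  newtons=20,
)

```text
time_s: 8.88
position: [0.4509, -0.059, 0.0183]
tool_rot: [0.0, 0.679, 0.734, 0.0]
contact_force: [-1.4, 0.4, 6.0]
gripper_width: 0.584
grip_force: 20.0
```

Run:
```python
from h import *
units(.5925,.207,.16,-85.5)
```

```text
dx 10.17 dy 6.48 dz -5.66 yaw 17.99
```

>>> jog_arm(
  increments=[
    {"dx": 0, "dy": 0, "dz": -1.5, "yaw": 0},
    {"dx": 0, "dy": 0, "dz": -3, "yaw": 0},
    {"dx": 0, "dy": 0, "dz": -4.5, "yaw": 1.4},
    {"dx": 1.5, "dy": 1, "dz": -5.7, "yaw": 2.8},
    {"dx": 3, "dy": 1.9, "dz": -5.7, "yaw": 4.2},
    {"dx": 4.4, "dy": 2.8, "dz": -5.7, "yaw": 5.6},
    {"dx": 5.8, "dy": 3.7, "dz": -5.7, "yaw": 7},
    {"dx": 7.2, "dy": 4.6, "dz": -5.7, "yaw": 8.4},
    {"dx": 8.6, "dy": 5.5, "dz": -5.7, "yaw": 9.8},
    {"dx": 9.5, "dy": 6.1, "dz": -5.7, "yaw": 11.2},
    {"dx": 10.15, "dy": 6.5, "dz": -5.7, "yaw": 12.6},
    {"dx": 10.15, "dy": 6.5, "dz": -5.7, "yaw": 14},
  ],
)

```text
time_s: 9.88
position: [0.595, 0.2122, 0.1589]
tool_rot: [-0.001, 0.976, 0.218, 0.001]
contact_force: [0.3, -0.9, -1.9]
gripper_width: 0.588
grip_force: 20.0
```

>>> jog_arm(
  increments=[
    {"dx": 0, "dy": 0, "dz": 0, "yaw": 1.4},
    {"dx": 0, "dy": 0, "dz": 0, "yaw": 2.8},
    {"dx": 0, "dy": 0, "dz": 0, "yaw": 4},
    {"dx": 0, "dy": 0, "dz": 0, "yaw": 4},
    {"dx": 0, "dy": 0, "dz": 0, "yaw": 4},
  ],
)

```text
time_s: 10.3
position: [0.5924, 0.2066, 0.1595]
tool_rot: [0.0, 0.999, 0.048, -0.001]
contact_force: [-0.2, -0.4, -2.2]
gripper_width: 0.593
grip_force: 20.0
```

Run:
```python
from h import *
units(.5925,.207,.027,-85.5); print(pose()[2])
p=bot.camera("top"); C=cloud(p); ctop(p,C,"blue",hi=.3)
```

```text
dx 0.01 dy -0.02 dz 5.30 yaw 0.19
[0.59238855 0.20655799 0.1595027 ]
```

>>> jog_arm(
  increments=[
    {"dx": 0, "dy": 0, "dz": 1.5, "yaw": 0.2},
    {"dx": 0, "dy": 0, "dz": 3, "yaw": 0.2},
    {"dx": 0, "dy": 0, "dz": 4.4, "yaw": 0.2},
    {"dx": 0, "dy": 0, "dz": 5, "yaw": 0.2},
    {"dx": 0, "dy": 0, "dz": 5.3, "yaw": 0.2},
    {"dx": 0, "dy": 0, "dz": 5.3, "yaw": 0.2},
    {"dx": 0, "dy": 0, "dz": 5.3, "yaw": 0.2},
  ],
)

```text
time_s: 10.93
position: [0.5934, 0.2068, 0.0281]
tool_rot: [-0.0, 0.999, 0.038, 0.001]
contact_force: [0.1, -0.3, -1.9]
gripper_width: 0.587
grip_force: 20.0
```

>>> jog_arm(
  increments=[
    {"dx": 0, "dy": 0, "dz": 0, "yaw": 0},
    {"dx": 0, "dy": 0, "dz": 0, "yaw": 0},
    {"dx": 0, "dy": 0, "dz": 0, "yaw": 0},
    {"dx": 0, "dy": 0, "dz": -1.2, "yaw": 0},
    {"dx": 0, "dy": 0, "dz": -2.6, "yaw": 0},
    {"dx": 0, "dy": 0, "dz": -4, "yaw": 0},
    {"dx": 0, "dy": 0, "dz": -5.4, "yaw": 0},
    {"dx": 0, "dy": 0, "dz": -6, "yaw": 0},
    {"dx": 0, "dy": 0, "dz": -6, "yaw": 0},
  ],
  hand=0,
)

```text
time_s: 11.68
position: [0.5956, 0.2076, 0.1836]
tool_rot: [-0.002, 0.999, 0.038, 0.005]
contact_force: [0.4, 0.1, 0.8]
gripper_width: 0.998
grip_force: 0.0
```

Run:
```python
from h import *
p=bot.camera("top"); C=cloud(p); ctop(p,C,"blue"); ctop(p,C,"green")
units(.487,-.376,.18,-93.7); print(pose()[2])
```

```text
blue z 0.071 circ [593.3 206.7] r 26.8 mean [586.3 207.9] 161
green z 0.071 circ [509.4 198.3] r 26.6 mean [509.3 196. ] 200
dx -6.03 dy 22.94 dz -0.05 yaw 1.60
[0.59407928 0.20712161 0.18054773]
```

>>> jog_arm(
  increments=[
    {"dx": -3, "dy": 11.5, "dz": 0, "yaw": 0.8},
    {"dx": -3, "dy": 11.5, "dz": 0, "yaw": 0.8},
    {"dx": -3, "dy": 11.5, "dz": 0, "yaw": 0.8},
    {"dx": -3, "dy": 11.5, "dz": 0, "yaw": 0.8},
    {"dx": -3, "dy": 11.5, "dz": 0, "yaw": 0.8},
    {"dx": -3, "dy": 11.5, "dz": 0, "yaw": 0.8},
    {"dx": -3, "dy": 11.5, "dz": 0, "yaw": 0.8},
  ],
)

```text
time_s: 12.32
position: [0.5388, -0.0818, 0.176]
tool_rot: [-0.0, 1.0, 0.003, -0.002]
contact_force: [0.7, 0.1, -0.9]
gripper_width: 0.999
grip_force: 0.0
```

>>> jog_arm(
  increments=[
    {"dx": -3.05, "dy": 11.5, "dz": 0, "yaw": 0.8},
    {"dx": -3.05, "dy": 11.5, "dz": 0, "yaw": 0.8},
    {"dx": -3.05, "dy": 11.5, "dz": 0, "yaw": 0.8},
    {"dx": -3.05, "dy": 11.5, "dz": 0, "yaw": 0.8},
    {"dx": -3.05, "dy": 11.5, "dz": 0, "yaw": 0.8},
    {"dx": -3.05, "dy": 11.5, "dz": 0, "yaw": 0.8},
    {"dx": -3.05, "dy": 11.5, "dz": 0, "yaw": 0.8},
    {"dx": -3.05, "dy": 11.5, "dz": 0, "yaw": 0.8},
    {"dx": -3.05, "dy": 11.5, "dz": 0, "yaw": 0.8},
  ],
)

```text
time_s: 13.07
position: [0.4641, -0.3699, 0.1755]
tool_rot: [-0.001, 0.999, -0.034, -0.001]
contact_force: [0.1, 1.2, -0.7]
gripper_width: 1.002
grip_force: 0.0
```

```bash
cat >> h.py <<'E'
def board(p,C,lo,hi,cx,cy,R=.16):
    r,g,b=np.moveaxis(p["pixels"].astype(int),2,0)
    m=(r>1.5*g)&(r>1.8*b)&(p["depth"]>0)&(C[...,2]>lo)&(C[...,2]<hi)&(np.hypot(C[...,0]-cx,C[...,1]-cy)<R)
    m=cv2.morphologyEx(m.astype(np.uint8),cv2.MORPH_OPEN,np.ones((3,3)))>0
    print("board",m.sum(),cv2.minAreaRect((C[m][:,:2]*1000).astype(np.float32)),np.median(C[m][:,2]) if m.any() else 0)
E
python3 - <<'E'
from h import *
p=bot.camera("top"); C=cloud(p); board(p,C,.004,.03,.487,-.376,.13); ctop(p,C,"blue"); ctop(p,C,"green")
p,C=wrist(); save(p,"w4.png"); board(p,C,.004,.03,.487,-.376,.13)
print(pose()[2]); units(.487,-.376,.004,-93.7)
E
```

```text
board 260 ((515.0333862304688, -377.5378112792969), (56.53420639038086, 154.82017517089844), 86.97534942626953) 0.012288384687863751
blue z 0.071 circ [593.2 206.4] r 27.1 mean [593.5 206.7] 213
green z 0.071 circ [510.2 197.3] r 26.5 mean [510.3 197.9] 211
board 12105 ((484.44378662109375, -426.42230224609375), (156.49330139160156, 209.02313232421875), 86.23670196533203) 0.011898218481067535
[ 0.46526794 -0.36706627  0.17619571]
dx 0.91 dy 0.32 dz 6.89 yaw -0.01
```

View pics/w4.png

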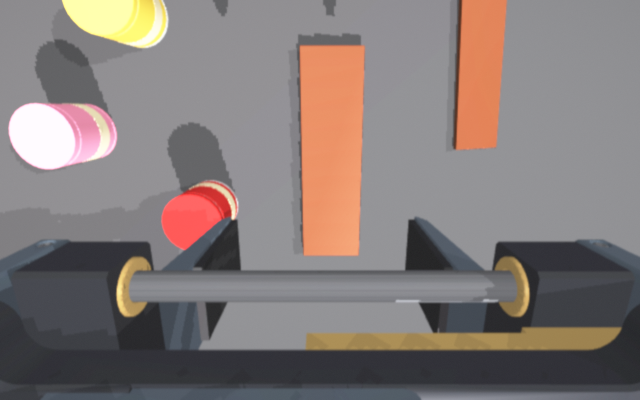

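The board is at (332,150) in the wrist view with its near edge at row 255, the short strip is at (480,70), and red is at (200,220). I'll refit the main board blob alone.

Run:
```python
from h import *
p,C=wrist(); r,g,b=np.moveaxis(p["pixels"].astype(int),2,0)
m=(r>1.4*g)&(C[...,2]>.005)&(C[...,2]<.03)&(abs(C[...,1]+.375)<.05)
n,l,st,c=cv2.connectedComponentsWithStats(cv2.morphologyEx(m.astype(np.uint8),cv2.MORPH_OPEN,np.ones((3,3))))
i=1+st[1:,4].argmax(); print(st[i],cv2.minAreaRect((C[l==i][:,:2]*1000).astype(np.float32)))
```

```text
[  301    46    65   209 12521] ((487.47088623046875, -378.10504150390625), (60.003292083740234, 208.78399658203125), 86.25162506103516)
```

>>> jog_arm(
  increments=[
    {"dx": 0.94, "dy": 0.4, "dz": 1.5, "yaw": 0},
    {"dx": 0.94, "dy": 0.4, "dz": 3, "yaw": 0},
    {"dx": 0.94, "dy": 0.4, "dz": 4.5, "yaw": 0},
    {"dx": 0.94, "dy": 0.4, "dz": 5.8, "yaw": 0},
    {"dx": 0.94, "dy": 0.4, "dz": 6.5, "yaw": 0},
    {"dx": 0.94, "dy": 0.4, "dz": 6.7, "yaw": 0},
    {"dx": 0.94, "dy": 0.4, "dz": 6.8, "yaw": 0},
    {"dx": 0.94, "dy": 0.4, "dz": 6.8, "yaw": 0},
  ],
)

```text
time_s: 13.88
position: [0.4896, -0.3789, 0.0083]
tool_rot: [0.0, 1.0, -0.032, 0.0]
contact_force: [-0.7, 0.3, -0.0]
gripper_width: 1.002
grip_force: 0.0
```

Run:
```python
from h import *
for i in range(4):
    s,M,t=pose(); print(t.round(4),round(ang(M),2),s["contact_force"].round(1)); bot.camera("top")
units(.4875,-.378,.004,-93.75)
```

```text
[ 0.4896 -0.3789  0.0083] -93.61 [-0.7  0.3 -0. ]
[ 0.4899 -0.3795  0.0091] -93.63 [-0.4 -0.1  0.7]
[ 0.4899 -0.3799  0.0095] -93.66 [ 0.8  0.6 -1. ]
[ 0.4898 -0.3801  0.0096] -93.67 [-0.7 -0.4  0.3]
dx -0.09 dy -0.08 dz 0.22 yaw 0.01
```

>>> jog_arm(
  increments=[
    {"dx": -0.09, "dy": -0.08, "dz": 0.22, "yaw": 0},
    {"dx": -0.09, "dy": -0.08, "dz": 0.22, "yaw": 0},
    {"dx": -0.09, "dy": -0.08, "dz": 0.22, "yaw": 0},
  ],
)

```text
time_s: 14.33
position: [0.4861, -0.3773, 0.0021]
tool_rot: [-0.0, 0.999, -0.032, -0.0]
contact_force: [0.5, -0.4, 0.1]
gripper_width: 1.003
grip_force: 0.0
```

>>> jog_arm(
  increments=[
    {"dx": 0, "dy": 0, "dz": 0, "yaw": 0},
    {"dx": 0, "dy": 0, "dz": 0, "yaw": 0},
    {"dx": 0, "dy": 0, "dz": 0, "yaw": 0},
    {"dx": 0, "dy": 0, "dz": 0, "yaw": 0},
    {"dx": 0, "dy": 0, "dz": 0, "yaw": 0},
    {"dx": 0, "dy": 0, "dz": 0, "yaw": 0},
    {"dx": 0, "dy": 0, "dz": 0, "yaw": 0},
  ],
  hand=1,
  newtons=30,
)

```text
time_s: 14.92
position: [0.4865, -0.3775, 0.0021]
tool_rot: [-0.0, 0.999, -0.032, 0.0]
contact_force: [1.9, -0.2, -0.4]
gripper_width: 0.655
grip_force: 30.0
```

Run:
```python
from h import *
s,M,t=pose(); print(t.round(4),round(ang(M),2),s["contact_force"].round(1))
```

```text
[ 0.4865 -0.3775  0.0021] -93.7 [ 1.9 -0.2 -0.4]
```

>>> jog_arm(
  increments=[
    {"dx": 0, "dy": 0, "dz": -1, "yaw": 0},
    {"dx": 0, "dy": 0, "dz": -2.4, "yaw": 0},
    {"dx": 0, "dy": 0, "dz": -3.8, "yaw": 0},
    {"dx": 0, "dy": -0.5, "dz": -5.2, "yaw": -1},
    {"dx": 0, "dy": -1.5, "dz": -6, "yaw": -2.3},
    {"dx": -0.1, "dy": -2.8, "dz": -6, "yaw": -3.6},
    {"dx": -0.2, "dy": -4.2, "dz": -6, "yaw": -4.9},
    {"dx": -0.3, "dy": -5.6, "dz": -6, "yaw": -6.2},
    {"dx": -0.3, "dy": -7, "dz": -6, "yaw": -7.5},
    {"dx": -0.3, "dy": -8.4, "dz": -6, "yaw": -8.8},
    {"dx": -0.3, "dy": -9.8, "dz": -6, "yaw": -10.1},
    {"dx": -0.3, "dy": -11.2, "dz": -6, "yaw": -11.4},
  ],
)

```text
time_s: 15.92
position: [0.4966, -0.0959, 0.1521]
tool_rot: [-0.0, 0.893, 0.451, -0.0]
contact_force: [-0.1, -0.9, -1.3]
gripper_width: 0.656
grip_force: 30.0
```

Run:
```python
from h import *
s,M,t=pose(); print(t.round(4),round(ang(M),2),s["gripper_width"],s["grip_force"])
units(.5075,.2015,.15,4.45)
```

```text
[ 0.4966 -0.0959  0.1521] -36.4 0.6561239208218154 29.994772374629974
dx 9.83 dy -6.71 dz 0.09 yaw -8.17
```

>>> jog_arm(
  increments=[
    {"dx": 1.2, "dy": -0.8, "dz": 0, "yaw": -1.2},
    {"dx": 2.4, "dy": -1.6, "dz": 0, "yaw": -2.4},
    {"dx": 3.6, "dy": -2.4, "dz": 0, "yaw": -3.6},
    {"dx": 4.8, "dy": -3.2, "dz": 0, "yaw": -4.8},
    {"dx": 6, "dy": -4, "dz": 0, "yaw": -6},
    {"dx": 7.2, "dy": -4.9, "dz": 0, "yaw": -7.2},
    {"dx": 8.3, "dy": -5.7, "dz": 0, "yaw": -8.1},
    {"dx": 9.2, "dy": -6.3, "dz": 0, "yaw": -8.15},
    {"dx": 9.8, "dy": -6.7, "dz": 0, "yaw": -8.15},
    {"dx": 9.8, "dy": -6.7, "dz": 0, "yaw": -8.15},
    {"dx": 9.8, "dy": -6.7, "dz": 0, "yaw": -8.15},
  ],
)

```text
time_s: 16.83
position: [0.5087, 0.1994, 0.1518]
tool_rot: [-0.0, 0.681, 0.732, -0.001]
contact_force: [0.3, -0.9, -1.4]
gripper_width: 0.654
grip_force: 30.0
```

Run:
```python
from h import *
s,M,t=pose(); print(t.round(4),round(ang(M),2),s["gripper_width"],s["grip_force"])
p=bot.camera("scene"); b=cv2.cvtColor(p["pixels"],cv2.COLOR_RGB2BGR)[60:240,240:480]; cv2.imwrite("pics/s5.png",cv2.resize(b,(720,540),interpolation=cv2.INTER_CUBIC))
p=bot.camera("top"); C=cloud(p); board(p,C,.13,.2,.51,.2)
units(.5075,.2015,.0715,4.45)
```

```text
[0.5087 0.1994 0.1518] 4.18 0.6539917463529094 29.99939739704132
board 714 ((508.5612487792969, 199.14059448242188), (59.304161071777344, 208.94566345214844), 3.891709804534912) 0.162344298759603
dx 0.14 dy -0.04 dz 3.22 yaw -0.08
```

View pics/s5.png

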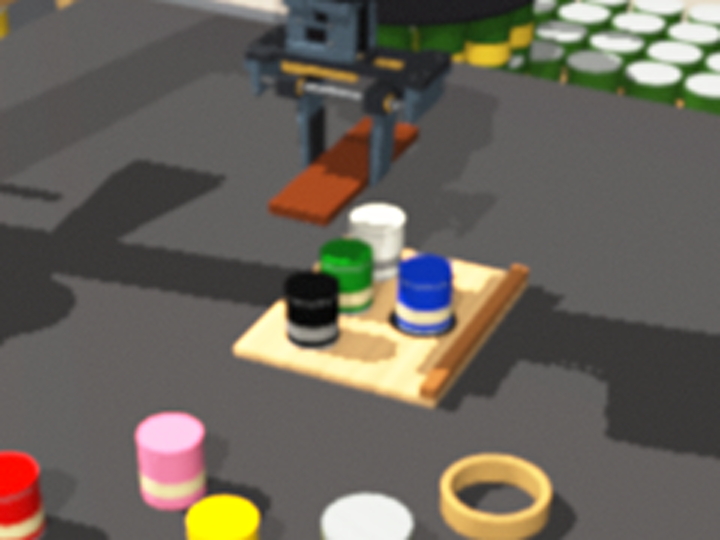

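The crop shows the level board held above green at (347,275), with black at (313,305), white at (378,240) and blue on the spot at (425,295). Lowering it.

>>> jog_arm(
  increments=[
    {"dx": 0.13, "dy": -0.04, "dz": 1, "yaw": -0.05},
    {"dx": 0.13, "dy": -0.04, "dz": 2, "yaw": -0.05},
    {"dx": 0.13, "dy": -0.04, "dz": 2.7, "yaw": -0.05},
    {"dx": 0.13, "dy": -0.04, "dz": 3, "yaw": -0.05},
    {"dx": 0.13, "dy": -0.04, "dz": 3.15, "yaw": -0.05},
    {"dx": 0.13, "dy": -0.04, "dz": 3.2, "yaw": -0.05},
    {"dx": 0.13, "dy": -0.04, "dz": 3.2, "yaw": -0.05},
    {"dx": 0.13, "dy": -0.04, "dz": 3.2, "yaw": -0.05},
  ],
)

```text
time_s: 17.6
position: [0.5089, 0.2022, 0.0733]
tool_rot: [0.001, 0.68, 0.733, 0.001]
contact_force: [0.0, -0.2, -1.2]
gripper_width: 0.655
grip_force: 30.0
```

Run:
```python
from h import *
for i in range(3):
    s,M,t=pose(); print(t.round(4),round(ang(M),2),s["contact_force"].round(1)); p=bot.camera("top")
C=cloud(p); board(p,C,.06,.12,.51,.2)
```

```text
[0.5089 0.2022 0.0733] 4.28 [ 0.  -0.2 -1.2]
[0.5088 0.2023 0.0733] 4.29 [ 0.1  0.  -1.3]
[0.5087 0.2023 0.0732] 4.3 [-0.3 -0.3 -2.2]
board 573 ((510.15399169921875, 202.1134033203125), (56.54671859741211, 206.2449951171875), 2.9380781650543213) 0.0836785304344827
```

>>> jog_arm(
  increments=[
    {"dx": 0, "dy": -0.04, "dz": 0.05, "yaw": 0},
    {"dx": 0, "dy": -0.04, "dz": 0.1, "yaw": 0},
    {"dx": 0, "dy": -0.04, "dz": 0.1, "yaw": 0},
    {"dx": 0, "dy": -0.04, "dz": 0.1, "yaw": 0},
  ],
)

```text
time_s: 18.08
position: [0.507, 0.2022, 0.0701]
tool_rot: [0.0, 0.68, 0.733, 0.0]
contact_force: [-0.3, -0.1, 2.7]
gripper_width: 0.656
grip_force: 30.0
```

>>> jog_arm(
  increments=[
    {"dx": 0, "dy": 0, "dz": 0, "yaw": 0},
    {"dx": 0, "dy": 0, "dz": 0, "yaw": 0},
    {"dx": 0, "dy": 0, "dz": 0, "yaw": 0},
    {"dx": 0, "dy": 0, "dz": 0, "yaw": 0},
    {"dx": 0, "dy": 0, "dz": -0.8, "yaw": 0},
    {"dx": 0, "dy": 0, "dz": -2, "yaw": 0},
    {"dx": 0, "dy": 0, "dz": -3.4, "yaw": 0},
    {"dx": 0, "dy": 0, "dz": -4.5, "yaw": 0},
    {"dx": 0, "dy": 0, "dz": -4.5, "yaw": 0},
  ],
  hand=0.2,
)

```text
time_s: 18.83
position: [0.5104, 0.2033, 0.1882]
tool_rot: [0.003, 0.68, 0.733, 0.005]
contact_force: [0.6, -0.2, 0.4]
gripper_width: 0.798
grip_force: 0.0
```

Run:
```python
from h import *
p=bot.camera("top"); C=cloud(p); board(p,C,.06,.12,.51,.2); ctop(p,C,"red")
s,M,t=pose(); print(t)
units(.445,-.247,.185,4.45)
```

```text
board 710 ((510.3818054199219, 156.01431274414062), (56.39620590209961, 115.73681640625), 4.781084060668945) 0.08078582580898197
red z 0.064 circ [ 445.3 -246.3] r 26.7 mean [ 445.1 -246.6] 227
[0.50888264 0.20276046 0.18531322]
dx -17.75 dy -3.90 dz -0.05 yaw -0.03
```

>>> jog_arm(
  increments=[
    {"dx": -17.75, "dy": -3.9, "dz": 0, "yaw": 0},
    {"dx": -17.75, "dy": -3.9, "dz": 0, "yaw": 0},
    {"dx": -17.75, "dy": -3.9, "dz": 0, "yaw": 0},
    {"dx": -17.75, "dy": -3.9, "dz": 0, "yaw": 0},
    {"dx": -17.75, "dy": -3.9, "dz": 0, "yaw": 0},
    {"dx": -17.75, "dy": -3.9, "dz": 0, "yaw": 0},
    {"dx": -17.75, "dy": -3.9, "dz": 0, "yaw": 0},
    {"dx": -17.75, "dy": -3.9, "dz": 1, "yaw": 0},
    {"dx": -17.75, "dy": -3.9, "dz": 2, "yaw": 0},
    {"dx": -17.75, "dy": -3.9, "dz": 2, "yaw": 0},
    {"dx": -17.75, "dy": -3.9, "dz": 2, "yaw": 0},
    {"dx": -17.75, "dy": -3.9, "dz": 2, "yaw": 0},
  ],
  hand=0,
)

```text
time_s: 19.88
position: [0.4402, -0.252, 0.1285]
tool_rot: [-0.002, 0.682, 0.732, -0.002]
contact_force: [-1.6, -0.3, 0.1]
gripper_width: 1.001
grip_force: 0.0
```

Run:
```python
from h import *
p=bot.camera("top"); C=cloud(p); board(p,C,.06,.12,.51,.2)
p,C=wrist(); ctop(p,C,"red"); print(pose()[2])
units(.445,-.247,.0175,4.45)
```

```text
board 1290 ((507.1548767089844, 202.4978790283203), (57.51006317138672, 207.16102600097656), 3.7421040534973145) 0.08081295668344335
red z 0.061 circ [ 446.  -244.9] r 26.7 mean [ 459.1 -240.2] 864
[ 0.44147359 -0.24835586  0.130081  ]
dx 0.03 dy 0.16 dz 4.50 yaw -0.07
```

>>> jog_arm(
  increments=[
    {"dx": 0.05, "dy": 0.16, "dz": 1.6, "yaw": 0},
    {"dx": 0.05, "dy": 0.16, "dz": 3.2, "yaw": 0},
    {"dx": 0.05, "dy": 0.16, "dz": 4.5, "yaw": 0},
    {"dx": 0.05, "dy": 0.16, "dz": 4.5, "yaw": 0},
    {"dx": 0.05, "dy": 0.16, "dz": 4.5, "yaw": 0},
  ],
)

```text
time_s: 20.4
position: [0.4463, -0.2443, 0.0189]
tool_rot: [-0.002, 0.679, 0.734, -0.0]
contact_force: [0.2, -0.6, 1.2]
gripper_width: 0.999
grip_force: 0.0
```

>>> jog_arm(
  increments=[
    {"dx": 0, "dy": 0, "dz": 0, "yaw": 0},
    {"dx": 0, "dy": 0, "dz": 0, "yaw": 0},
    {"dx": 0, "dy": 0, "dz": 0, "yaw": 0},
    {"dx": 0, "dy": 0, "dz": 0, "yaw": 0},
    {"dx": 0, "dy": 0, "dz": 0, "yaw": 0},
    {"dx": 0, "dy": 0, "dz": 0, "yaw": 0},
    {"dx": 0, "dy": 0, "dz": 0, "yaw": 0},
    {"dx": 0, "dy": 0, "dz": 0, "yaw": 0},
  ],
  hand=1,
  newtons=20,
)

```text
time_s: 21.07
position: [0.4466, -0.2463, 0.0203]
tool_rot: [-0.0, 0.68, 0.733, -0.0]
contact_force: [-3.1, -0.1, 6.8]
gripper_width: 0.587
grip_force: 20.0
```

Run:
```python
from h import *
units(.513,.1265,.2,4.45); print(pose()[2])
```

```text
dx 14.67 dy 3.76 dz -7.19 yaw -0.03
[ 0.4466213  -0.24628493  0.020261  ]
```

>>> jog_arm(
  increments=[
    {"dx": 0, "dy": 0, "dz": -1.4, "yaw": 0},
    {"dx": 0, "dy": 0, "dz": -2.9, "yaw": 0},
    {"dx": 0.5, "dy": 0.1, "dz": -4.4, "yaw": 0},
    {"dx": 1.5, "dy": 0.4, "dz": -5.8, "yaw": 0},
    {"dx": 2.9, "dy": 0.75, "dz": -6.6, "yaw": 0},
    {"dx": 4.4, "dy": 1.1, "dz": -7, "yaw": 0},
    {"dx": 5.9, "dy": 1.5, "dz": -7, "yaw": 0},
    {"dx": 7.4, "dy": 1.9, "dz": -7, "yaw": 0},
    {"dx": 8.9, "dy": 2.3, "dz": -7, "yaw": 0},
    {"dx": 10.4, "dy": 2.65, "dz": -7, "yaw": 0},
    {"dx": 11.9, "dy": 3.05, "dz": -7, "yaw": 0},
    {"dx": 13.2, "dy": 3.4, "dz": -7, "yaw": 0},
  ],
)

```text
time_s: 22.07
position: [0.5067, 0.0917, 0.1943]
tool_rot: [-0.0, 0.68, 0.733, 0.0]
contact_force: [0.4, -0.3, -1.1]
gripper_width: 0.587
grip_force: 20.0
```

>>> jog_arm(
  increments=[
    {"dx": 1, "dy": 0.25, "dz": 0, "yaw": 0},
    {"dx": 1.45, "dy": 0.35, "dz": 0, "yaw": 0},
    {"dx": 1.45, "dy": 0.35, "dz": 0, "yaw": 0},
    {"dx": 1.45, "dy": 0.35, "dz": 0, "yaw": 0},
    {"dx": 1.45, "dy": 0.35, "dz": 0, "yaw": 0},
  ],
)

```text
time_s: 22.48
position: [0.5125, 0.1248, 0.1944]
tool_rot: [-0.0, 0.68, 0.733, -0.001]
contact_force: [0.5, 0.1, -1.5]
gripper_width: 0.585
grip_force: 20.0
```

Run:
```python
from h import *
p=bot.camera("top"); s,M,t=pose(); print(t)
units(.513,.1265,.1015,4.45)
p,C=wrist(); save(p,"w6.png"); top(p,C,"white_can"); board(p,C,.07,.09,.507,.2)
```

```text
[0.51264791 0.12458502 0.19454649]
dx 0.08 dy 0.02 dz 3.72 yaw -0.05
board 14040 ((507.7619323730469, 195.57965087890625), (58.868133544921875, 160.710693359375), 4.337331771850586) 0.07990459816811807
```

View pics/w6.png

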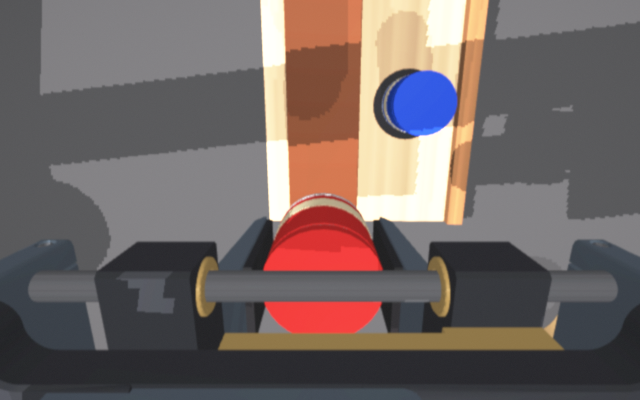

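The board lies flat at (325,110), with its top at z = 0.080, and red is held upright at (323,285). Lowering red.

>>> jog_arm(
  increments=[
    {"dx": 0.08, "dy": 0, "dz": 1.2, "yaw": 0},
    {"dx": 0.08, "dy": 0, "dz": 2.3, "yaw": 0},
    {"dx": 0.08, "dy": 0, "dz": 3.1, "yaw": 0},
    {"dx": 0.08, "dy": 0, "dz": 3.5, "yaw": 0},
    {"dx": 0.08, "dy": 0, "dz": 3.7, "yaw": 0},
    {"dx": 0.08, "dy": 0, "dz": 3.7, "yaw": 0},
    {"dx": 0.08, "dy": 0, "dz": 3.7, "yaw": 0},
  ],
)

```text
time_s: 23.22
position: [0.5137, 0.1279, 0.1031]
tool_rot: [0.0, 0.68, 0.733, 0.001]
contact_force: [0.3, 0.1, -1.8]
gripper_width: 0.592
grip_force: 20.0
```

Run:
```python
from h import *
bot.camera("top"); bot.camera("top"); s,M,t=pose(); print(t,s["contact_force"]); units(.513,.1265,.101,4.45)
```

```text
[0.51391299 0.12812968 0.1035671 ] [ 0.63427971 -0.26312075 -1.19261106]
dx -0.06 dy -0.04 dz 0.10 yaw -0.03
```

>>> jog_arm(
  increments=[
    {"dx": -0.04, "dy": -0.03, "dz": 0.06, "yaw": 0},
    {"dx": -0.04, "dy": -0.03, "dz": 0.11, "yaw": 0},
    {"dx": -0.04, "dy": -0.03, "dz": 0.11, "yaw": 0},
    {"dx": -0.04, "dy": -0.03, "dz": 0.11, "yaw": 0},
  ],
)

```text
time_s: 23.65
position: [0.5126, 0.127, 0.1003]
tool_rot: [0.0, 0.68, 0.733, 0.001]
contact_force: [-0.2, -0.6, 3.8]
gripper_width: 0.59
grip_force: 20.0
```

>>> jog_arm(
  increments=[
    {"dx": 0, "dy": 0, "dz": 0, "yaw": 0},
    {"dx": 0, "dy": 0, "dz": 0, "yaw": 0},
    {"dx": 0, "dy": 0, "dz": 0, "yaw": 0},
    {"dx": 0, "dy": 0, "dz": 0, "yaw": 0},
    {"dx": 0, "dy": 0, "dz": -1, "yaw": 0},
    {"dx": 0, "dy": 0, "dz": -2.2, "yaw": 0},
    {"dx": 0, "dy": 0, "dz": -3.6, "yaw": 0},
    {"dx": 0, "dy": 0, "dz": -5, "yaw": 0},
    {"dx": 0, "dy": 0, "dz": -5, "yaw": 0},
  ],
  hand=0,
)

```text
time_s: 24.4
position: [0.5159, 0.1279, 0.2315]
tool_rot: [0.004, 0.68, 0.733, 0.006]
contact_force: [0.9, -0.1, 0.3]
gripper_width: 1.0
grip_force: 0.0
```

Run:
```python
from h import *
p=bot.camera("top"); C=cloud(p); ctop(p,C,"red"); ctop(p,C,"yellow")
s,M,t=pose(); print(t)
units(.63,-.2065,.2,-85.5)
```

```text
red z 0.143 circ [513.4 120.7] r 25.0 mean [513.  114.4] 127
yellow z 0.063 circ [ 630.5 -206.2] r 27.2 mean [ 630.4 -206.2] 230
[0.51435976 0.12750076 0.22823629]
dx -13.67 dy 3.60 dz 1.14 yaw 17.96
```

>>> jog_arm(
  increments=[
    {"dx": -13.65, "dy": 3.6, "dz": 0.5, "yaw": 16.5},
    {"dx": -13.65, "dy": 3.6, "dz": 0.5, "yaw": 16.5},
    {"dx": -13.65, "dy": 3.6, "dz": 0.5, "yaw": 16.5},
    {"dx": -13.65, "dy": 3.6, "dz": 0.5, "yaw": 16.5},
    {"dx": -13.65, "dy": 3.6, "dz": 0.5, "yaw": 16.5},
    {"dx": -13.65, "dy": 3.6, "dz": 1.1, "yaw": 16.5},
    {"dx": -13.65, "dy": 3.6, "dz": 1.1, "yaw": 16.5},
    {"dx": -13.65, "dy": 3.6, "dz": 1.1, "yaw": 16.5},
    {"dx": -13.65, "dy": 3.6, "dz": 1.1, "yaw": 16.5},
    {"dx": -13.65, "dy": 3.6, "dz": 1.1, "yaw": 16.5},
    {"dx": -13.65, "dy": 3.6, "dz": 1.1, "yaw": 16.5},
    {"dx": -13.65, "dy": 3.6, "dz": 1.1, "yaw": 16.5},
  ],
)

```text
time_s: 25.45
position: [0.6266, -0.2071, 0.1943]
tool_rot: [-0.001, 0.995, 0.1, -0.002]
contact_force: [-0.4, 0.6, 0.4]
gripper_width: 1.001
grip_force: 0.0
```

Run:
```python
from h import *
p=bot.camera("top"); C=cloud(p); ctop(p,C,"red")
p,C=wrist(); save(p,"w7.png"); ctop(p,C,"yellow"); s,M,t=pose(); print(t,ang(M))
units(.6305,-.2062,.12,-85.5)
```

```text
red z 0.143 circ [511.9 125.5] r 25.6 mean [512.3 125. ] 215
yellow z 0.061 circ [ 630.8 -208.1] r 27.2 mean [ 631.5 -207.8] 2593
[ 0.62669131 -0.20660269  0.1948146 ] -78.2084914924074
dx 0.16 dy 0.02 dz 2.99 yaw 1.46
```

View pics/w7.png

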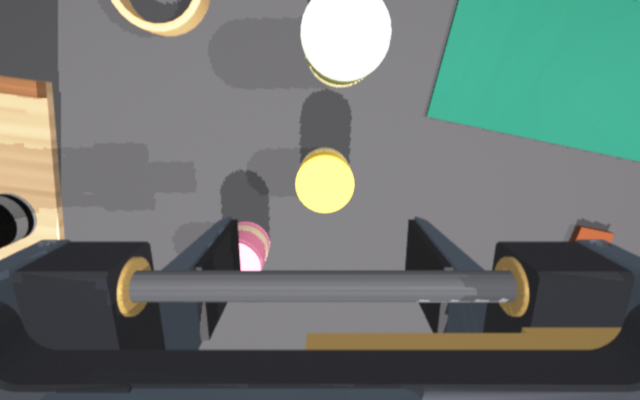

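Yellow is at (325,182), centred between the open fingers, with the spare can well ahead at (346,33) and pink outside the left finger. Descending.

>>> jog_arm(
  increments=[
    {"dx": 0.17, "dy": 0.06, "dz": 1.4, "yaw": 1.4},
    {"dx": 0.17, "dy": 0.06, "dz": 2.8, "yaw": 1.4},
    {"dx": 0.17, "dy": 0.06, "dz": 4.2, "yaw": 1.4},
    {"dx": 0.17, "dy": 0.06, "dz": 5.6, "yaw": 1.4},
    {"dx": 0.17, "dy": 0.06, "dz": 6.8, "yaw": 1.4},
    {"dx": 0.17, "dy": 0.06, "dz": 7.05, "yaw": 1.4},
    {"dx": 0.17, "dy": 0.06, "dz": 7.05, "yaw": 1.4},
    {"dx": 0.17, "dy": 0.06, "dz": 7.05, "yaw": 1.4},
  ],
)

```text
time_s: 26.22
position: [0.6326, -0.2073, 0.0214]
tool_rot: [0.0, 0.999, 0.042, 0.0]
contact_force: [0.2, -0.5, -0.6]
gripper_width: 0.997
grip_force: 0.0
```

>>> jog_arm(
  increments=[
    {"dx": 0, "dy": 0, "dz": 0, "yaw": 0},
    {"dx": 0, "dy": 0, "dz": 0, "yaw": 0},
    {"dx": 0, "dy": 0, "dz": 0, "yaw": 0},
    {"dx": 0, "dy": 0, "dz": 0, "yaw": 0},
    {"dx": 0, "dy": 0, "dz": 0, "yaw": 0},
    {"dx": 0, "dy": 0, "dz": 0, "yaw": 0},
    {"dx": 0, "dy": 0, "dz": 0, "yaw": 0},
    {"dx": 0, "dy": 0, "dz": 0, "yaw": 0},
  ],
  hand=1,
  newtons=20,
)

```text
time_s: 26.88
position: [0.6321, -0.2072, 0.0211]
tool_rot: [0.0, 0.999, 0.042, 0.0]
contact_force: [-0.0, 0.1, 4.3]
gripper_width: 0.59
grip_force: 20.0
```

>>> jog_arm(
  increments=[
    {"dx": 0, "dy": 0, "dz": -1.4, "yaw": 0},
    {"dx": 0, "dy": 0, "dz": -2.9, "yaw": 0},
    {"dx": 0, "dy": 0, "dz": -4.4, "yaw": 0},
    {"dx": 0, "dy": 0, "dz": -5.8, "yaw": 0},
    {"dx": 0, "dy": 0, "dz": -7.2, "yaw": 0},
    {"dx": 0, "dy": 0, "dz": -8, "yaw": 0},
    {"dx": 0, "dy": 0, "dz": -8, "yaw": 0},
  ],
)

```text
time_s: 27.47
position: [0.6343, -0.208, 0.2265]
tool_rot: [0.002, 0.999, 0.042, 0.005]
contact_force: [0.1, -0.9, -0.3]
gripper_width: 0.59
grip_force: 20.0
```

Run:
```python
from h import *
s,M,t=pose(); print(t,ang(M))
units(.5018,.2758,.215,-85.5)
```

```text
[ 0.63430023 -0.20795325  0.22646901] -85.19997791796317
dx -3.67 dy -19.73 dz 0.34 yaw 0.06
```

>>> jog_arm(
  increments=[
    {"dx": -0.2, "dy": -1, "dz": 0, "yaw": 0},
    {"dx": -0.5, "dy": -2.5, "dz": 0, "yaw": 0},
    {"dx": -0.75, "dy": -4.1, "dz": 0, "yaw": 0},
    {"dx": -1.05, "dy": -5.7, "dz": 0, "yaw": 0},
    {"dx": -1.35, "dy": -7.3, "dz": 0, "yaw": 0},
    {"dx": -1.65, "dy": -8.9, "dz": 0, "yaw": 0},
    {"dx": -1.95, "dy": -10.5, "dz": 0, "yaw": 0},
    {"dx": -2.25, "dy": -12.1, "dz": 0, "yaw": 0},
    {"dx": -2.55, "dy": -13.7, "dz": 0, "yaw": 0},
    {"dx": -2.85, "dy": -15.3, "dz": 0, "yaw": 0},
    {"dx": -3.15, "dy": -16.9, "dz": 0, "yaw": 0},
    {"dx": -3.4, "dy": -18.3, "dz": 0, "yaw": 0},
  ],
)

```text
time_s: 28.47
position: [0.5069, 0.2435, 0.2187]
tool_rot: [0.0, 0.999, 0.042, -0.002]
contact_force: [0.3, -0.2, -0.4]
gripper_width: 0.588
grip_force: 20.0
```

>>> jog_arm(
  increments=[
    {"dx": -0.15, "dy": -0.9, "dz": 0, "yaw": 0},
    {"dx": -0.25, "dy": -1.4, "dz": 0.3, "yaw": 0},
    {"dx": -0.25, "dy": -1.4, "dz": 0.3, "yaw": 0},
    {"dx": -0.25, "dy": -1.4, "dz": 0.3, "yaw": 0},
    {"dx": -0.25, "dy": -1.4, "dz": 0.3, "yaw": 0},
  ],
)

```text
time_s: 28.88
position: [0.4998, 0.2746, 0.2122]
tool_rot: [0.001, 0.999, 0.041, -0.001]
contact_force: [0.3, 0.1, -1.1]
gripper_width: 0.589
grip_force: 20.0
```

Run:
```python
from h import *
bot.camera("top"); bot.camera("top"); s,M,t=pose(); print(t,ang(M))
units(.5018,.2758,.1025,-85.5)
p,C=wrist(); ctop(p,C,"blue")
```

```text
[0.50024173 0.27454224 0.21295558] -85.30575416611067
dx 0.07 dy -0.05 dz 4.42 yaw 0.04
blue z 0.069 circ [593.9 206.5] r 27.1 mean [594.3 206.9] 2996
```

>>> jog_arm(
  increments=[
    {"dx": 0.06, "dy": -0.05, "dz": 1.3, "yaw": 0},
    {"dx": 0.06, "dy": -0.05, "dz": 2.6, "yaw": 0},
    {"dx": 0.06, "dy": -0.05, "dz": 3.6, "yaw": 0},
    {"dx": 0.06, "dy": -0.05, "dz": 4.1, "yaw": 0},
    {"dx": 0.06, "dy": -0.05, "dz": 4.35, "yaw": 0},
    {"dx": 0.06, "dy": -0.05, "dz": 4.35, "yaw": 0},
    {"dx": 0.06, "dy": -0.05, "dz": 4.35, "yaw": 0},
  ],
)

```text
time_s: 29.62
position: [0.502, 0.2772, 0.1052]
tool_rot: [-0.0, 0.999, 0.041, 0.001]
contact_force: [-0.4, -0.8, -0.9]
gripper_width: 0.585
grip_force: 20.0
```

Run:
```python
from h import *
bot.camera("top"); bot.camera("top"); s,M,t=pose(); print(t,s["contact_force"]); units(.5018,.2758,.1015,-85.5)
```

```text
[0.50231122 0.2776357  0.10598435] [ 0.0224803  0.3793107 -0.2993324]
dx -0.03 dy 0.07 dz 0.18 yaw 0.06
```

>>> jog_arm(
  increments=[
    {"dx": -0.02, "dy": 0.05, "dz": 0.08, "yaw": 0},
    {"dx": -0.02, "dy": 0.05, "dz": 0.14, "yaw": 0},
    {"dx": -0.02, "dy": 0.05, "dz": 0.18, "yaw": 0},
    {"dx": -0.02, "dy": 0.05, "dz": 0.18, "yaw": 0},
    {"dx": -0.02, "dy": 0.05, "dz": 0.18, "yaw": 0},
  ],
)

```text
time_s: 30.13
position: [0.5011, 0.2761, 0.1011]
tool_rot: [-0.0, 0.999, 0.042, 0.001]
contact_force: [-1.2, -0.3, 5.8]
gripper_width: 0.588
grip_force: 20.0
```

Run:
```python
from h import *
bot.camera("top"); s,M,t=pose(); print(t,s["contact_force"],s["time_s"])
```

```text
[0.50107276 0.27610127 0.10108566] [-1.07094223 -2.25271166  5.45044829] 30.1833
```

Contact is made (about 5.5 N up). I'll release, rise and retreat.

>>> jog_arm(
  increments=[
    {"dx": 0, "dy": 0, "dz": 0, "yaw": 0},
    {"dx": 0, "dy": 0, "dz": 0, "yaw": 0},
    {"dx": 0, "dy": 0, "dz": 0, "yaw": 0},
    {"dx": 0, "dy": 0, "dz": 0, "yaw": 0},
    {"dx": 0, "dy": 0, "dz": -1, "yaw": 0},
    {"dx": 0, "dy": 0, "dz": -2.2, "yaw": 0},
    {"dx": 0, "dy": 0, "dz": -3.6, "yaw": 0},
    {"dx": 0, "dy": 0, "dz": -5, "yaw": 0},
    {"dx": 0, "dy": 0, "dz": -6, "yaw": 0},
    {"dx": 0, "dy": 0, "dz": -6, "yaw": 0},
  ],
  hand=0,
)

```text
time_s: 31.02
position: [0.5034, 0.2775, 0.2562]
tool_rot: [-0.003, 0.999, 0.042, 0.005]
contact_force: [0.8, 0.2, 0.4]
gripper_width: 0.999
grip_force: 0.0
```

>>> jog_arm(
  increments=[
    {"dx": -1, "dy": -6, "dz": 0, "yaw": 0},
    {"dx": -1, "dy": -6, "dz": 0, "yaw": 0},
    {"dx": -1, "dy": -6, "dz": 0, "yaw": 0},
    {"dx": -1, "dy": -6, "dz": 0, "yaw": 0},
    {"dx": -1, "dy": -6, "dz": 0, "yaw": 0},
    {"dx": -1, "dy": -6, "dz": 0, "yaw": 0},
    {"dx": -1, "dy": -6, "dz": 0, "yaw": 0},
    {"dx": -1, "dy": -6, "dz": 0, "yaw": 0},
  ],
)

```text
time_s: 31.68
position: [0.4636, 0.4222, 0.2496]
tool_rot: [0.0, 0.999, 0.041, -0.0]
contact_force: [0.4, 0.5, -0.8]
gripper_width: 1.0
grip_force: 0.0
```

Run:
```python
from h import *
p=bot.camera("top"); C=cloud(p)
for c in("red","yellow","blue"): ctop(p,C,c)
board(p,C,.075,.095,.51,.2)
for q in("tape_roll","spare_can"): top(p,C,q)
p=bot.camera("scene"); b=cv2.cvtColor(p["pixels"],cv2.COLOR_RGB2BGR)[60:240,240:480]; cv2.imwrite("pics/s8.png",cv2.resize(b,(720,540),interpolation=cv2.INTER_CUBIC))
C=cloud(p)
for c in("red","yellow","blue"): ctop(p,C,c)
```

```text
red z 0.143 circ [512.6 126.6] r 27.2 mean [511.7 125.3] 251
yellow z 0.143 circ [498.7 277. ] r 27.6 mean [498.9 276. ] 268
blue z 0.072 circ [593.  206.4] r 27.2 mean [593.2 207.1] 215
board 544 ((509.32403564453125, 177.24542236328125), (56.14950180053711, 154.19192504882812), 4.390650272369385) 0.08078167117813895
tape_roll 0.76 [295. 134.] z 0.0268 circ [774.9 -19.4] r 43.1 mean [780.6  -8.6] 40 rgb [204. 180. 138.]
spare_can 0.84 [359. 152.] z 0.1039 circ [ 749.8 -195.6] r 30.4 mean [ 748.3 -195.4] 241 rgb [187. 190. 180.]
red z 0.140 circ [510.4 124.4] r 30.0 mean [512.7 122.2] 170
yellow z 0.154 circ [-838.1  522. ] r 198.7 mean [-786.5  484.5] 281
yellow z 0.140 circ [500.3 274.7] r 30.6 mean [500.  269.9] 136
yellow z 0.093 circ [505.4 261.7] r 22.9 mean [507.9 254.3] 33
yellow z 0.082 circ [ 746.  -227.9] r 13.8 mean [ 745.1 -230.2] 35
blue z 0.069 circ [594.7 206. ] r 29.4 mean [593.1 202.9] 157
```

View pics/s8.png

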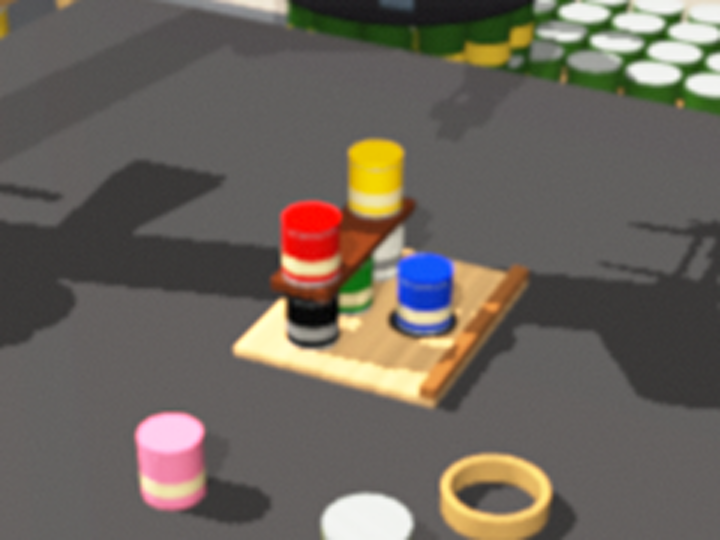

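The wall is as asked: red at (311,245) stands over black, yellow at (376,180) over white, blue at (425,295) is on the spot, and green is under the flat board. All are within about 4 mm of their targets, and the bystanders have not moved. Handing in.

```bash
python3 -c "
from workcell import bot
print(bot.sign_off())"
```

```text
the job is handed in; nothing more can be done
None
```

I built the bay and handed it in at about 32 s of the 106 s limit; by the last camera checks every part was within about 4 mm of its target, and sign-off returned no verdict.

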